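# Work the sequence lock and open the desk cabinet

## Task

The front sliding door of the desk cabinet is held by a sequence lock: three interlocked levers on the roof, of which only one can be thrown at a time, in an order that is not marked. Find by feel which lever is free, throw all three fully over away from the doors, one after the other, and then slide the front door fully open in front of the other one. Let go at the end, and leave the other things on the desk where they are.

Things in the scene. Friction and masses are not known exactly. Their poses are not given: they have to be found in the camera images.
- cabinet: white desktop cabinet, fixed, 180 deep (x) x 380 wide (y) x 150 mm high; origin on the desk under its centre, z up, its front with the doors at its -x side, towards the robot. On the roof, centred, an aluminium rail 50 x 300 x 26 mm high carries the levers. The front (outer) door covers the left half (+y), the inner door, which stays put, the right half (-y).
- door (a joint): travel (m) of the front sliding acrylic door: 0 = shut, over the cabinet's left half; 0.165 = fully open, in front of the right half. It slides along cabinet -y, needs 2 to 3 N, and is bolted (gives about 2 mm) until the last of the three levers is past about 0.8.
- door_pull (a point): centre of the top face of the front door's aluminium pull, an upright block 14 (cabinet x) x 24 (cabinet y) mm that stands 47 mm above the roof (top 197 mm above the desk). When shut it is 110 mm in front of the cabinet's centre and 150 mm to +y; free on all sides, its back face 13 mm before the roof's edge
- lever_p_tip (a point): top end, centre, of one of three identical levers on the roof rail, about 95 mm apart along cabinet y (which lever has which place varies). Steel stem, black round grip 18 mm thick over the last 60 mm; 85 mm from its pivot, which is 186 mm above the desk, over the rail's centre line. At the start this point is 261 mm above the desk, 41 mm to the door side of the pivot; thrown, 41 mm beyond it.
- lever_p (a joint): angle (rad) of lever_p: 0 = leaning 29 deg to the doors (cabinet -x), 1.0 = fully thrown, leaning 29 deg away (+x). Stays where left; takes 1 to 3 N at the grip. While blocked it gives only 0.06 rad (5 mm at the top), then stops hard; it is freed once the lever before it in the hidden sequence passes about 0.8. One unthrown lever is free at a time; find it by trying.
- lever_q_tip (a point): top end, centre, of one of three identical levers on the roof rail, about 95 mm apart along cabinet y (which lever has which place varies). Steel stem, black round grip 18 mm thick over the last 60 mm; 85 mm from its pivot, which is 186 mm above the desk, over the rail's centre line. At the start this point is 261 mm above the desk, 41 mm to the door side of the pivot; thrown, 41 mm beyond it.
- lever_q (a joint): angle (rad) of lever_q: 0 = leaning 29 deg to the doors (cabinet -x), 1.0 = fully thrown, leaning 29 deg away (+x). Stays where left; takes 1 to 3 N at the grip. While blocked it gives only 0.06 rad (5 mm at the top), then stops hard; it is freed once the lever before it in the hidden sequence passes about 0.8. One unthrown lever is free at a time; find it by trying.
- lever_r_tip (a point): top end, centre, of one of three identical levers on the roof rail, about 95 mm apart along cabinet y (which lever has which place varies). Steel stem, black round grip 18 mm thick over the last 60 mm; 85 mm from its pivot, which is 186 mm above the desk, over the rail's centre line. At the start this point is 261 mm above the desk, 41 mm to the door side of the pivot; thrown, 41 mm beyond it.
- lever_r (a joint): angle (rad) of lever_r: 0 = leaning 29 deg to the doors (cabinet -x), 1.0 = fully thrown, leaning 29 deg away (+x). Stays where left; takes 1 to 3 N at the grip. While blocked it gives only 0.06 rad (5 mm at the top), then stops hard; it is freed once the lever before it in the hidden sequence passes about 0.8. One unthrown lever is free at a time; find it by trying.
- headphone_stand: bystander: black steel headphone stand, 110 mm round foot, 251 mm tall; origin under its foot
- toothpick_dispenser: bystander: white plastic push-button toothpick dispenser, 60 mm round, 86 mm tall; origin under its centre
- mug: bystander: yellow ceramic mug lying empty on its side, 80 mm diameter, 90 mm long; origin on the desk under its middle, mouth towards its +x
- phone_stand: bystander: wooden wave-shaped phone stand, 120 x 70 mm, 105 mm tall; origin on the desk under its middle

How it is judged:
By the outcome, as a careful person would: the job done as asked, in the order asked, and still so for the second after the job is handed in, with the robot touching nothing.
It also fails if it takes over 64 s, if anything falls off the work surface, if the arm or the gripper's body presses on something with over 40 N, if the wrist force passes 120 N, or if a joint passes its speed limit or range.

## Robot

A 6-joint arm with a two-finger parallel gripper is mounted at the origin on the work surface. World frame = base frame: x ahead of the robot, y to its left, z up, the work surface at z = 0. Lengths are in mm, angles in rad, forces in N, time in s.
With the tool pointing down it reaches from about 350 to 875 mm from the base axis. Payload 4.2 kg.
Tool frame: the origin (TCP) lies at the very end of the fingers, on their centre line; the grasp point (between the pads) lies arm.grip_depth behind it (arm.grip_depth is the distance from the TCP to the grasp point, in mm); x points along the fingers, y is the direction in which the jaws open and shut, and the axes are right-handed (so a half turn about x gives the same grasp; the last joint's range is limited). The gripper opens to 85 mm and grips with 20 to 120 N. Pads are 22 mm wide; open, the fingers measure 114 mm over their backs; the gripper's body (76 mm by 85 mm) begins 54 mm behind the grasp point. The pads swing forward as they close: fully open they stand 13 mm farther back than shut.
Start: joints at [-1.061, 0.385, 0.008, 0, -1.194, -0.259], TCP at [155.129, -605.421, 231.312] pointing down, gripper open.
Joint ranges: [-3.14, 3.14], [-1.21, 2.06], [-1.07, 1.41], [-3.16, 2.05], [-2.99, -0.16], [-3.1, 3.1]. Speed limits (rad/s): [2.79, 2.79, 3.14, 3.14, 3.14, 3.14].

## Interface

Orientations are given as a unit quaternion [x, y, z, w].
In Python, from bench import arm, get_image, models gives the robot as it stands.
- The arm moves only by the tool arm_command, never from a script. Its argument "rows" is a list of rows, each an object of numbers: "dx", "dy", "dz": the shift along the tool's x, y, z in m; "wx", "wy", "wz": the turn, a rotation vector about the tool's x, y, z in degrees; "gripper": the closure, from -1 (fully open) to 1 (shut). A call has exactly 8 rows; each row is the pose to reach, as a shift and turn from the pose measured when the call began, along the tool's axes at that moment; what a row does not reach only later rows make up. A row lasts 1/10 s, in which the tool goes at most 50 mm and 8.59 degrees, less where a joint would pass 70% of its speed; a pose out of reach is approached as far as the arm can. A call with a gripper value outside its range is refused whole. The fingers move at their own pace and stop on an object; the grip force is fixed at half the most. Time passes only in rows, so rows that repeat a pose let the fingers close, or fill a call up. It gives the time, the measured TCP pose, the force and the opening at its end, in the units of the state.
- arm.read_state(): the state, without advancing time (a new reading comes with each control period).
- get_image(name): name is "side" or "top" or "wrist"; returns a dict with "img" (384x512x3 uint8, red, green, blue), "K" (3x3 intrinsics, pixels), "k1" (the pictures are not rectified: a ray, as slopes to the right and down, at radius r is drawn at 1 + k1 r^2 times it, then the intrinsics apply), "rvec" (rotation vector, rad) and "tvec" (3), from world to camera coordinates, as OpenCV has them; the wrist camera has in their place "T_tool_cam" (4x4, takes a point from camera to tool coordinates, whose origin is the TCP and whose axes are the tool frame's). Camera axes: x right, y down, z forward; pixel columns grow to the right and rows downward; lengths in mm; the calibration is good to about 2 mm. A picture is of the moment at which its call begins: read the wrist's pose just before it. There is no depth.
- arm.job_done(): hands the job in, once; it reports no verdict.
Trained networks look in the newest picture that a camera, given by its name, has taken for a name from the list of things; names that differ only in an ending like _2 or _b are one class to them, and where a whole thing is asked for, a point or a joint stands for the part that bears it (a point fixed in the world has none). Each returns a list of dicts, best first, with "conf" (0 to 1); they miss things now and then, are a little off and sometimes report something else, mostly with a low value. They report only what shows in the picture. A call takes as long as a camera call.
- models.cut_out(camera, query): "mask" (384x512 bool, what is visible of it) and "extent" ([left, top, right, bottom] in pixels, round what is visible of it).
The state is a dict: "clock": time; "joints": joint angles; "joint_vel": joint speeds; "joint_efforts": joint torques, N m; "position": TCP position; "ee_rot": TCP orientation; "contact_force": force on the tool from outside, world axes, zero at the start; "wrist_torque": the same for the moment, N m; "gripper_width": finger opening in mm.
Only numpy, scipy, OpenCV 4.12 (cv2) and the standard library are available. Lean on these libraries where they do the work, as an engineer would, in place of code of your own. Each camera call takes 0.05 s, during which the arm holds its last target.

## Working session

There is one attempt and no reset: what is moved stays moved. The work goes in short steps, Python scripts to look and compute and a tool call to move; the robot and the scene stay as the last step left them, time stands still between calls to the robot, and variables do not carry over. Pictures are saved under pics/ and viewed, and the job is handed in when it is done.

Besides the shell and the picture viewer there is one more tool, called after ">>>" by a JSON object that holds its "method" and its "body", one argument or row to a line. arm_command: Moves the arm, as the interface text tells. Its arguments: {"type":"object","properties":{"rows":{"type":"array"}},"required":["rows"]}

```bash
mkdir -p pics; cat > h.py <<'E'
import numpy as np, cv2
from bench import arm, get_image, models
from scipy.spatial.transform import Rotation as R
def save(n,f):
    d=get_image(n); cv2.imwrite('pics/'+f,cv2.cvtColor(d['img'],cv2.COLOR_RGB2BGR)); return d
def proj(d,P):
    P=np.atleast_2d(P).astype(float); Rm=cv2.Rodrigues(np.array(d['rvec'],float))[0]
    c=P@Rm.T+np.array(d['tvec'],float).ravel(); s=c[:,:2]/c[:,2:]; r2=(s**2).sum(1,keepdims=True); s=s*(1+d['k1']*r2)
    K=np.array(d['K']); return s@np.diag([K[0,0],K[1,1]])+[K[0,2],K[1,2]]
def ray(d,uv):
    K=np.array(d['K']); uv=np.array(uv,float); q=(uv-[K[0,2],K[1,2]])/[K[0,0],K[1,1]]; s=q.copy()
    for _ in range(30): s=q/(1+d['k1']*(s@s))
    Rm=cv2.Rodrigues(np.array(d['rvec'],float))[0]; o=-Rm.T@np.array(d['tvec'],float).ravel()
    v=Rm.T@np.array([s[0],s[1],1]); return o,v/np.linalg.norm(v)
def onz(d,uv,z):
    o,v=ray(d,uv); return o+v*(z-o[2])/v[2]
E
python3 - <<'E'
from h import *
import pickle
out={}
for n in ('top','side'):
    d=save(n,n+'0.png'); out[n]=d
    print(n,d['k1'],np.round(ray(d,[256,192]),2).tolist())
    for q in ['cabinet','door_pull','door','lever_p','lever_p_tip','headphone_stand','toothpick_dispenser','mug','phone_stand']:
        for m in models.cut_out(n,q)[:4]:
            ys,xs=np.nonzero(m['mask']); print(q,round(m['conf'],2),np.round(m['extent']).tolist(),xs.mean().round(1),ys.mean().round(1))
pickle.dump(out,open('o.pkl','wb'))
s=arm.read_state(); print(s, arm.grip_depth)
E
```

```text
top -0.03142821417040715 [[414.71, -7.28, 1356.39], [0.09, 0.01, -1.0]]
cabinet 0.57 [210.0, 137.0, 342.0, 212.0] 275.0 176.1
door_pull 0.83 [213.0, 198.0, 270.0, 210.0] 243.1 203.9
door 0.63 [214.0, 203.0, 272.0, 207.0] 243.4 203.9
lever_p 0.73 [213.0, 201.0, 273.0, 208.0] 242.0 203.8
lever_p 0.68 [270.0, 168.0, 278.0, 179.0] 275.6 173.8
lever_p_tip 0.68 [306.0, 165.0, 314.0, 187.0] 310.1 176.4
lever_p_tip 0.53 [213.0, 201.0, 274.0, 207.0] 240.6 203.6
headphone_stand 0.87 [95.0, 132.0, 151.0, 175.0] 128.8 154.0
toothpick_dispenser 0.75 [159.0, 237.0, 181.0, 258.0] 169.7 247.7
mug 0.97 [356.0, 211.0, 386.0, 244.0] 370.5 226.9
phone_stand 0.67 [350.0, 140.0, 380.0, 177.0] 365.8 157.5
phone_stand 0.24 [272.0, 164.0, 285.0, 183.0] 276.3 174.4
side -0.03847000248569377 [[-146.86, 685.72, 684.56], [0.61, -0.62, -0.5]]
cabinet 0.98 [186.0, 151.0, 320.0, 253.0] 253.5 199.2
door_pull 0.73 [226.0, 185.0, 282.0, 251.0] 251.2 214.3
door_pull 0.46 [71.0, 190.0, 135.0, 289.0] 104.5 244.0
door_pull 0.46 [338.0, 170.0, 370.0, 200.0] 353.2 186.9
door 0.71 [225.0, 184.0, 277.0, 247.0] 251.5 214.3
lev
[... 415 characters left out ...]
y([-1.06138148e+00,  3.84682210e-01,  7.86897008e-03,  1.42148610e-06,
       -1.19403472e+00, -2.58608567e-01]), 'joint_vel': array([ 7.95852113e-04, -7.82497596e-05, -6.81573083e-05,  3.03800365e-04,
        5.24618395e-05,  4.49120964e-04]), 'joint_efforts': array([-1.00493521e-04, -3.92093539e+01,  1.88620716e+01,  4.19080898e+00,
       -3.59697151e-04, -7.05909656e-06]), 'position': array([ 155.12731073, -605.39570969,  231.31086651]), 'ee_rot': array([-0.08842461,  0.70156135,  0.08845812,  0.70154681]), 'contact_force': array([ 0.43891514, -0.79852662, -0.116896  ]), 'wrist_torque': array([-0.00087233,  0.01798181,  0.01535954]), 'gripper_width': 85.22535151655599} 18.700000000000003
```

```bash
python3 - <<'E'
from h import *
import pickle
o=pickle.load(open('o.pkl','rb'))
def crop(n,x0,y0,x1,y1,f):
    im=cv2.cvtColor(o[n]['img'],cv2.COLOR_RGB2BGR)[y0:y1,x0:x1]; cv2.imwrite('pics/'+f,cv2.resize(im,None,fx=4,fy=4,interpolation=cv2.INTER_CUBIC))
crop('top',200,110,400,260,'topc.png'); crop('side',170,120,370,265,'sidec.png')
E
```

```text
(no output)
```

View pics/top0.png

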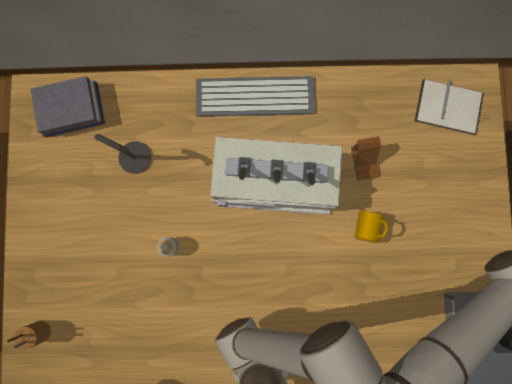

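View pics/topc.png

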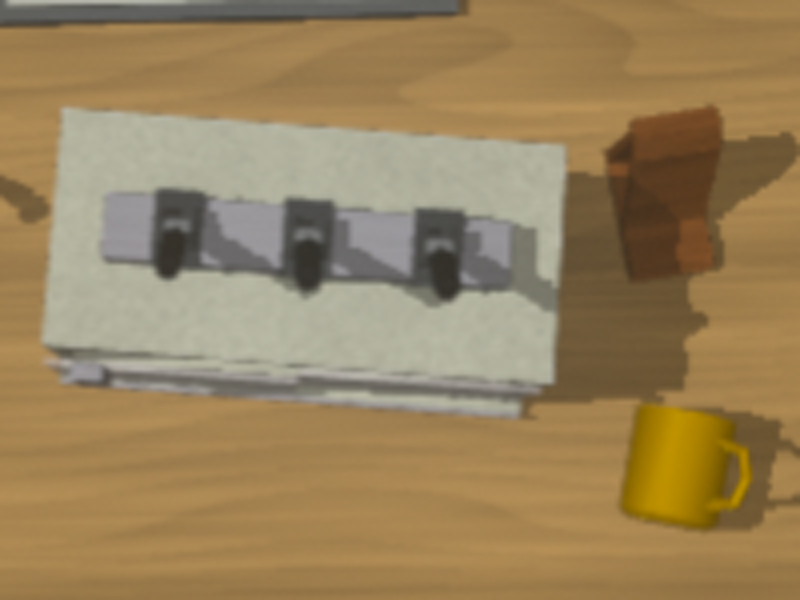

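View pics/sidec.png

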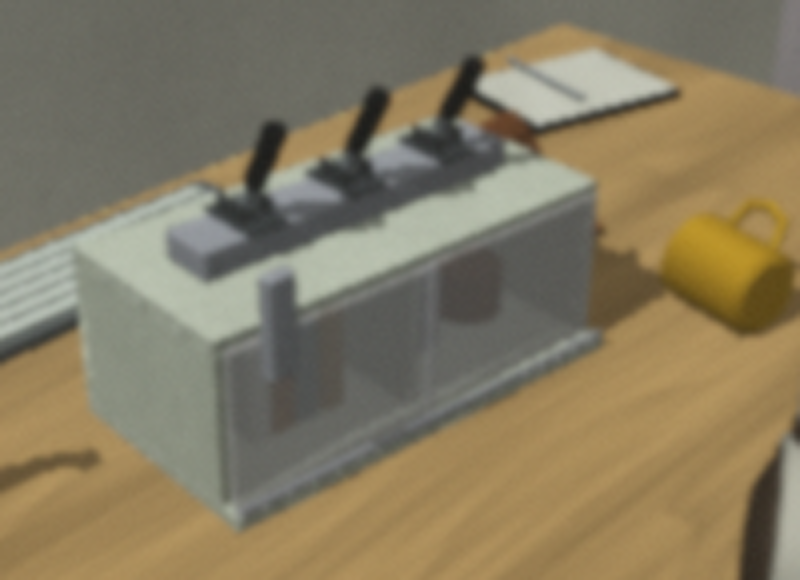

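The top view shows the roof corners at about (215,137), (341,146), (338,206) and (211,197). The pull is at about (222,203), and the three levers lean towards the doors. The side view shows three levers and the pull at about (239,189). Next I'll fit the cabinet pose.

```bash
cat > fit.py <<'E'
from h import *
import pickle
from scipy.optimize import least_squares
o=pickle.load(open('o.pkl','rb'))
M=[('top',(62,107),(90,190,150)),('top',(566,145),(90,-190,150)),('top',(553,385),(-90,-190,150)),('top',(43,347),(-90,190,150)),
('side',(75,245),(90,190,150)),('side',(215,345),(-90,190,150)),('side',(597,185),(-90,-190,150)),('side',(277,270),(-110,150,197)),('top',(88,371),(-110,150,197)),
('side',(273,124),(-41,95,261)),('side',(378,91),(-41,0,261)),('side',(472,60),(-41,-95,261)),
('top',(168,274),(-41,95,258)),('top',(307,287),(-41,0,258)),('top',(448,297),(-41,-95,258))]
off={'top':(200,110),'side':(170,120)}
def w(p,P): 
    c,s=np.cos(p[2]),np.sin(p[2]); P=np.atleast_2d(P); return np.c_[p[0]+c*P[:,0]-s*P[:,1],p[1]+s*P[:,0]+c*P[:,1],P[:,2]]
def f(p): return np.concatenate([proj(o[n],w(p,P))[0]-(np.array(uv)/4+off[n]-0.375) for n,uv,P in M])
if __name__=='__main__':
    s=least_squares(f,[600,0,0],loss='soft_l1'); print(s.x,np.degrees(s.x[2])); 
    for m,e in zip(M,f(s.x).reshape(-1,2).round(1)): print(m[0],m[2],e)
    for y in (95,0,-95): print(w(s.x,[-41,y,261]))
    print(w(s.x,[-110,150,197]))
    J=s.jac; print(np.sqrt(np.diag(np.linalg.inv(J.T@J))))
E
python3 fit.py
```

```text
[ 5.90610632e+02 -6.00288727e+01 -9.68005439e-02] -5.546262618607414
top (90, 190, 150) [-0.1  0.3]
top (90, -190, 150) [0.1 0.1]
top (-90, -190, 150) [-0. -0.]
top (-90, 190, 150) [-0.6 -0.2]
side (90, 190, 150) [-0.5 -0.4]
side (-90, 190, 150) [-0.3 -0.9]
side (-90, -190, 150) [ 0.4 -1.1]
side (-110, 150, 197) [0.3 0.5]
top (-110, 150, 197) [-0.5  0.4]
side (-41, 95, 261) [1.2 0.9]
side (-41, 0, 261) [1.1 0.6]
side (-41, -95, 261) [1.3 0.5]
top (-41, 95, 258) [-0.2 -0.7]
top (-41, 0, 258) [ 0.  -1.3]
top (-41, -95, 258) [-0.2 -1.2]
[[558.98427035  38.48901032 261.        ]]
[[549.80257365 -56.06624572 261.        ]]
[[ 540.62087695 -150.62150177  261.        ]]
[[495.62301404  99.90033827 197.        ]]
[1.07428552 0.95420086 0.00576575]
```

```bash
cat > m.py <<'E'
from h import *
import sys
C=np.array([590.6,-60.0,0]); YAW=np.radians(-5.55)
Rc=R.from_euler('z',YAW).as_matrix()
def cab(p): return Rc.T@(np.asarray(p)-C)
def st():
    s=arm.read_state(); Rt=R.from_quat(s['ee_rot']); 
    f=Rc.T@np.array(s['contact_force'])
    print('t',round(s['clock'],2),'cab',cab(s['position']).round(1),'Fcab',f.round(1),'w',round(s['gripper_width'],1)); return s,Rt
def go(P):
    s,Rt=st(); d=Rt.inv().apply(Rc@np.asarray(P,float)+C-s['position'])/1000
    print('delta tool (m)',d.round(4))
    # target: tool x=-z world, tool y = +-cab y
    best=None
    for sg in (1,-1):
        y=sg*Rc[:,1]; x=np.array([0,0,-1.]); T=R.from_matrix(np.c_[x,y,np.cross(x,y)])
        rv=np.degrees((Rt.inv()*T).as_rotvec())
        if best is None or np.linalg.norm(rv)<np.linalg.norm(best): best=rv
    print('rot',best.round(2)); print('tool axes in cab (cols)\n',(Rc.T@Rt.as_matrix()).round(3), s['joints'].round(2))
if __name__=='__main__':
    if len(sys.argv)>1: go([float(a) for a in sys.argv[1:4]])
    else: st()
E
python3 m.py -85 -95 300
```

```text
t 1.0 cab [-380.7 -585.   231.3] Fcab [ 0.5 -0.8 -0.1] w 85.2
delta tool (m) [-0.0687  0.3599  0.4449]
rot [19.92 -0.   -0.  ]
tool axes in cab (cols)
 [[-0.    -0.341  0.94 ]
 [ 0.     0.94   0.341]
 [-1.     0.    -0.   ]] [-1.06  0.38  0.01  0.   -1.19 -0.26]
```

>>> {"method": "arm_command", "body": {
  "rows": [
    {"dx":-0.03,"dy":0.02,"dz":0.025,"wx":5,"gripper":1},
    {"dx":-0.06,"dy":0.05,"dz":0.06,"wx":10,"gripper":1},
    {"dx":-0.069,"dy":0.08,"dz":0.1,"wx":15,"gripper":1},
    {"dx":-0.069,"dy":0.11,"dz":0.137,"wx":19.9,"gripper":1},
    {"dx":-0.069,"dy":0.14,"dz":0.174,"wx":19.9,"gripper":1},
    {"dx":-0.069,"dy":0.17,"dz":0.211,"wx":19.9,"gripper":1},
    {"dx":-0.069,"dy":0.2,"dz":0.248,"wx":19.9,"gripper":1},
    {"dx":-0.069,"dy":0.23,"dz":0.285,"wx":19.9,"gripper":1}
  ]
}}

```text
validation failed for argument at $.ro...
```

```bash
python3 m.py -85 -95 300
```

```text
t 1.0 cab [-380.7 -585.   231.3] Fcab [ 0.5 -0.8 -0.1] w 85.2
delta tool (m) [-0.0687  0.3599  0.4449]
rot [19.92 -0.   -0.  ]
tool axes in cab (cols)
 [[-0.    -0.341  0.94 ]
 [ 0.     0.94   0.341]
 [-1.     0.    -0.   ]] [-1.06  0.38  0.01  0.   -1.19 -0.26]
```

>>> {"method": "arm_command", "body": {
  "rows": [
    {"dx":-0.03,"dy":0.02,"dz":0.025,"wx":5,"wy":0,"wz":0,"gripper":1},
    {"dx":-0.06,"dy":0.05,"dz":0.06,"wx":10,"wy":0,"wz":0,"gripper":1},
    {"dx":-0.069,"dy":0.08,"dz":0.1,"wx":15,"wy":0,"wz":0,"gripper":1},
    {"dx":-0.069,"dy":0.11,"dz":0.137,"wx":19.9,"wy":0,"wz":0,"gripper":1},
    {"dx":-0.069,"dy":0.14,"dz":0.174,"wx":19.9,"wy":0,"wz":0,"gripper":1},
    {"dx":-0.069,"dy":0.17,"dz":0.211,"wx":19.9,"wy":0,"wz":0,"gripper":1},
    {"dx":-0.069,"dy":0.2,"dz":0.248,"wx":19.9,"wy":0,"wz":0,"gripper":1},
    {"dx":-0.069,"dy":0.23,"dz":0.285,"wx":19.9,"wy":0,"wz":0,"gripper":1}
  ]
}}

```text
clock: 1.8
position: [374.9, -310.2, 300.7]
ee_rot: [0.034, 0.706, -0.034, 0.707]
contact_force: [0.6, -0.3, -0.1]
gripper_width: 0.1
```

```bash
python3 m.py -85 -95 300
```

```text
t 1.8 cab [-190.5 -269.8  300.7] Fcab [ 0.7 -0.2 -0.1] w 0.1
delta tool (m) [0.0008 0.1748 0.1056]
rot [0.02 0.06 0.02]
tool axes in cab (cols)
 [[ 0.001 -0.     1.   ]
 [-0.     1.     0.   ]
 [-1.    -0.     0.001]] [-0.36  0.1  -0.2   0.   -1.27 -1.31]
```

>>> {"method": "arm_command", "body": {
  "rows": [
    {"dx":0,"dy":0.04,"dz":0.025,"wx":0,"wy":0,"wz":0,"gripper":1},
    {"dx":0,"dy":0.08,"dz":0.05,"wx":0,"wy":0,"wz":0,"gripper":1},
    {"dx":0,"dy":0.12,"dz":0.075,"wx":0,"wy":0,"wz":0,"gripper":1},
    {"dx":0,"dy":0.16,"dz":0.1,"wx":0,"wy":0,"wz":0,"gripper":1},
    {"dx":0.02,"dy":0.175,"dz":0.1,"wx":0,"wy":0,"wz":0,"gripper":1},
    {"dx":0.06,"dy":0.175,"dz":0.1,"wx":0,"wy":0,"wz":0,"gripper":1},
    {"dx":0.06,"dy":0.175,"dz":0.1,"wx":0,"wy":0,"wz":0,"gripper":1},
    {"dx":0.06,"dy":0.175,"dz":0.1,"wx":0,"wy":0,"wz":0,"gripper":1}
  ]
}}

```text
clock: 2.6
position: [491.5, -146.0, 241.4]
ee_rot: [0.033, 0.706, -0.034, 0.706]
contact_force: [0.9, 0.1, 1.1]
gripper_width: -0.2
```

```bash
python3 - <<'E'
import m
from h import *
m.st(); save('side','s1.png'); d=save('wrist','w1.png')
im=cv2.imread('pics/s1.png')[90:265,150:390]; cv2.imwrite('pics/s1c.png',cv2.resize(im,None,fx=3.3,fy=3.3))
E
```

```text
t 2.6 cab [-90.3 -95.2 241.4] Fcab [0.9 0.1 1.1] w -0.2
```

View pics/s1c.png

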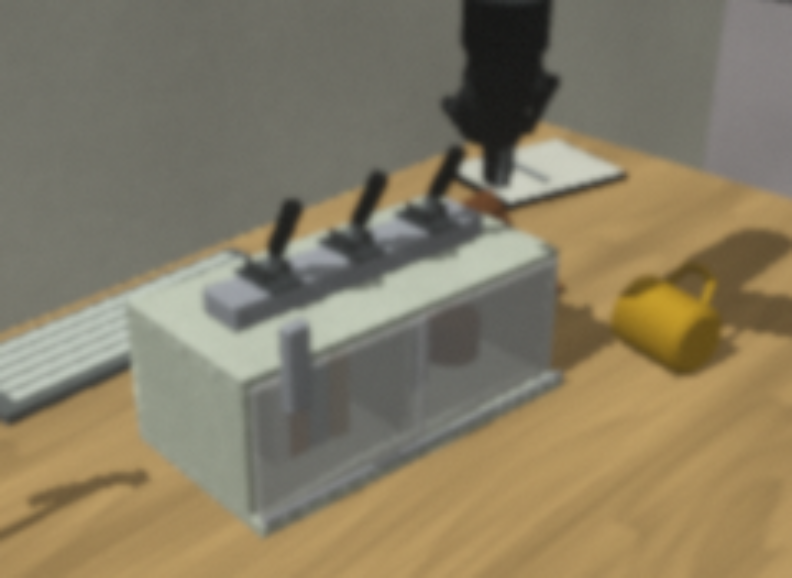

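View pics/w1.png

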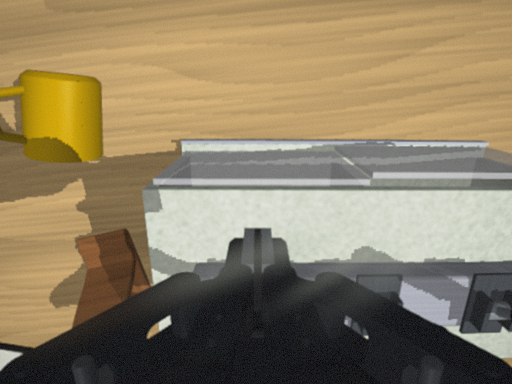

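The gripper is in front of the right lever and clear of it, so I'll probe that one.

>>> {"method": "arm_command", "body": {
  "rows": [
    {"dx":0,"dy":0,"dz":0.015,"wx":0,"wy":0,"wz":0,"gripper":1},
    {"dx":0,"dy":0,"dz":0.02,"wx":0,"wy":0,"wz":0,"gripper":1},
    {"dx":0,"dy":0,"dz":0.025,"wx":0,"wy":0,"wz":0,"gripper":1},
    {"dx":0,"dy":0,"dz":0.03,"wx":0,"wy":0,"wz":0,"gripper":1},
    {"dx":0,"dy":0,"dz":0.035,"wx":0,"wy":0,"wz":0,"gripper":1},
    {"dx":0,"dy":0,"dz":0.038,"wx":0,"wy":0,"wz":0,"gripper":1},
    {"dx":0,"dy":0,"dz":0.041,"wx":0,"wy":0,"wz":0,"gripper":1},
    {"dx":0,"dy":0,"dz":0.041,"wx":0,"wy":0,"wz":0,"gripper":1}
  ]
}}

```text
clock: 3.5
position: [528.9, -150.3, 243.6]
ee_rot: [0.034, 0.708, -0.035, 0.704]
contact_force: [-12.8, 2.9, 8.9]
gripper_width: -0.1
```

```bash
python3 m.py
```

```text
t 3.5 cab [-52.7 -95.8 243.6] Fcab [-13.    1.6   8.9] w -0.1
```

The force is 13 N at about 8 mm, so the right lever is blocked. Next is the middle one.

>>> {"method": "arm_command", "body": {
  "rows": [
    {"dx":0,"dy":0,"dz":-0.03,"wx":0,"wy":0,"wz":0,"gripper":1},
    {"dx":0.002,"dy":0.03,"dz":-0.037,"wx":0,"wy":0,"wz":0,"gripper":1},
    {"dx":0.002,"dy":0.07,"dz":-0.037,"wx":0,"wy":0,"wz":0,"gripper":1},
    {"dx":0.002,"dy":0.096,"dz":-0.03,"wx":0,"wy":0,"wz":0,"gripper":1},
    {"dx":0.002,"dy":0.096,"dz":-0.02,"wx":0,"wy":0,"wz":0,"gripper":1},
    {"dx":0.002,"dy":0.096,"dz":-0.012,"wx":0,"wy":0,"wz":0,"gripper":1},
    {"dx":0.002,"dy":0.096,"dz":-0.005,"wx":0,"wy":0,"wz":0,"gripper":1},
    {"dx":0.002,"dy":0.096,"dz":0.003,"wx":0,"wy":0,"wz":0,"gripper":1}
  ]
}}

```text
clock: 4.3
position: [540.7, -55.9, 241.2]
ee_rot: [0.034, 0.709, -0.035, 0.703]
contact_force: [-2.8, 0.9, 2.2]
gripper_width: 0.1
```

```bash
python3 m.py -45 0 240
```

```text
t 4.3 cab [-50.   -0.8 241.2] Fcab [-2.9  0.6  2.2] w 0.1
delta tool (m) [0.0012 0.0008 0.005 ]
rot [-0.08 -0.49  0.12]
tool axes in cab (cols)
 [[-0.009  0.001  1.   ]
 [-0.002  1.    -0.001]
 [-1.    -0.002 -0.009]] [ 0.2   0.24 -0.17 -0.   -1.17 -1.86]
```

>>> {"method": "arm_command", "body": {
  "rows": [
    {"dx":0,"dy":0,"dz":0.004,"wx":0,"wy":0,"wz":0,"gripper":1},
    {"dx":0,"dy":0,"dz":0.008,"wx":0,"wy":0,"wz":0,"gripper":1},
    {"dx":0,"dy":0,"dz":0.011,"wx":0,"wy":0,"wz":0,"gripper":1},
    {"dx":0,"dy":0,"dz":0.013,"wx":0,"wy":0,"wz":0,"gripper":1},
    {"dx":0,"dy":0,"dz":0.013,"wx":0,"wy":0,"wz":0,"gripper":1},
    {"dx":0,"dy":0,"dz":0.013,"wx":0,"wy":0,"wz":0,"gripper":1},
    {"dx":0,"dy":0,"dz":0.013,"wx":0,"wy":0,"wz":0,"gripper":1},
    {"dx":0,"dy":0,"dz":0.013,"wx":0,"wy":0,"wz":0,"gripper":1}
  ]
}}

```text
clock: 5.1
position: [553.8, -57.1, 241.1]
ee_rot: [0.034, 0.709, -0.035, 0.703]
contact_force: [0.0, 0.3, 0.9]
gripper_width: -0.2
```

```bash
python3 m.py 8 0 238
```

```text
t 5.1 cab [-36.9  -0.6 241.1] Fcab [-0.   0.3  0.9] w -0.2
delta tool (m) [0.0027 0.0007 0.0449]
rot [-0.08 -0.46  0.11]
tool axes in cab (cols)
 [[-0.008  0.001  1.   ]
 [-0.002  1.    -0.001]
 [-1.    -0.002 -0.008]] [ 0.19  0.27 -0.14 -0.   -1.17 -1.86]
```

The middle lever is free. I'll throw it fully.

>>> {"method": "arm_command", "body": {
  "rows": [
    {"dx":0,"dy":0,"dz":0.008,"wx":0,"wy":0,"wz":0,"gripper":1},
    {"dx":0,"dy":0,"dz":0.016,"wx":0,"wy":0,"wz":0,"gripper":1},
    {"dx":0,"dy":0,"dz":0.024,"wx":0,"wy":0,"wz":0,"gripper":1},
    {"dx":0,"dy":0,"dz":0.031,"wx":0,"wy":0,"wz":0,"gripper":1},
    {"dx":0,"dy":0,"dz":0.037,"wx":0,"wy":0,"wz":0,"gripper":1},
    {"dx":0,"dy":0,"dz":0.042,"wx":0,"wy":0,"wz":0,"gripper":1},
    {"dx":0,"dy":0,"dz":0.045,"wx":0,"wy":0,"wz":0,"gripper":1},
    {"dx":0,"dy":0,"dz":0.045,"wx":0,"wy":0,"wz":0,"gripper":1}
  ]
}}

```text
clock: 5.9
position: [599.0, -61.6, 240.2]
ee_rot: [0.034, 0.709, -0.035, 0.703]
contact_force: [-1.4, 0.0, 0.4]
gripper_width: -0.1
```

```bash
python3 m.py 8 0 238
```

```text
t 5.9 cab [  8.5  -0.7 240.2] Fcab [-1.4 -0.1  0.4] w -0.1
delta tool (m) [ 0.0022  0.0007 -0.0005]
rot [-0.09 -0.48  0.12]
tool axes in cab (cols)
 [[-0.008  0.001  1.   ]
 [-0.002  1.    -0.002]
 [-1.    -0.002 -0.008]] [ 0.17  0.34 -0.03 -0.   -1.2  -1.84]
```

Not at the end stop yet, so I'll push on in small steps.

>>> {"method": "arm_command", "body": {
  "rows": [
    {"dx":0,"dy":0,"dz":0.002,"wx":0,"wy":0,"wz":0,"gripper":1},
    {"dx":0,"dy":0,"dz":0.004,"wx":0,"wy":0,"wz":0,"gripper":1},
    {"dx":0,"dy":0,"dz":0.006,"wx":0,"wy":0,"wz":0,"gripper":1},
    {"dx":0,"dy":0,"dz":0.007,"wx":0,"wy":0,"wz":0,"gripper":1},
    {"dx":0,"dy":0,"dz":0.008,"wx":0,"wy":0,"wz":0,"gripper":1},
    {"dx":0,"dy":0,"dz":0.009,"wx":0,"wy":0,"wz":0,"gripper":1},
    {"dx":0,"dy":0,"dz":0.01,"wx":0,"wy":0,"wz":0,"gripper":1},
    {"dx":0,"dy":0,"dz":0.01,"wx":0,"wy":0,"wz":0,"gripper":1}
  ]
}}

```text
clock: 6.7
position: [602.2, -62.1, 239.6]
ee_rot: [0.034, 0.715, -0.035, 0.697]
contact_force: [-16.7, 3.9, 7.8]
gripper_width: -0.0
```

```bash
python3 m.py 8 0 238
```

```text
t 6.7 cab [ 11.7  -0.9 239.6] Fcab [-17.    2.3   7.8] w -0.0
delta tool (m) [ 0.0017  0.0009 -0.0037]
rot [-0.09 -1.41  0.17]
tool axes in cab (cols)
 [[-0.025  0.002  1.   ]
 [-0.003  1.    -0.002]
 [-1.    -0.003 -0.025]] [ 0.16  0.36 -0.01 -0.   -1.23 -1.83]
```

The end stop is reached at 17 N. Next I'll probe the left lever.

>>> {"method": "arm_command", "body": {
  "rows": [
    {"dx":0,"dy":0,"dz":-0.02,"wx":0,"wy":1.4,"wz":0,"gripper":1},
    {"dx":0,"dy":0,"dz":-0.06,"wx":0,"wy":1.4,"wz":0,"gripper":1},
    {"dx":0,"dy":0.01,"dz":-0.1,"wx":0,"wy":1.4,"wz":0,"gripper":1},
    {"dx":0,"dy":0.05,"dz":-0.1,"wx":0,"wy":1.4,"wz":0,"gripper":1},
    {"dx":0,"dy":0.085,"dz":-0.1,"wx":0,"wy":1.4,"wz":0,"gripper":1},
    {"dx":0,"dy":0.096,"dz":-0.09,"wx":0,"wy":1.4,"wz":0,"gripper":1},
    {"dx":0,"dy":0.096,"dz":-0.08,"wx":0,"wy":1.4,"wz":0,"gripper":1},
    {"dx":0,"dy":0.096,"dz":-0.075,"wx":0,"wy":1.4,"wz":0,"gripper":1}
  ]
}}

```text
clock: 7.5
position: [538.4, 40.4, 241.0]
ee_rot: [0.035, 0.723, -0.035, 0.689]
contact_force: [-0.9, -0.3, 0.5]
gripper_width: 0.1
```

```bash
python3 m.py -48 95 240
```

```text
t 7.5 cab [-61.6  94.9 241. ] Fcab [-0.9 -0.4  0.5] w 0.1
delta tool (m) [0.0003 0.0001 0.0137]
rot [-0.1  -2.77  0.18]
tool axes in cab (cols)
 [[-0.048  0.002  0.999]
 [-0.003  1.    -0.002]
 [-0.999 -0.003 -0.048]] [ 0.36  0.26 -0.15 -0.02 -1.21 -2.03]
```

>>> {"method": "arm_command", "body": {
  "rows": [
    {"dx":0,"dy":0,"dz":0.003,"wx":0,"wy":-1,"wz":0,"gripper":1},
    {"dx":0,"dy":0,"dz":0.006,"wx":0,"wy":-2.8,"wz":0,"gripper":1},
    {"dx":0,"dy":0,"dz":0.009,"wx":0,"wy":-2.8,"wz":0,"gripper":1},
    {"dx":0,"dy":0,"dz":0.012,"wx":0,"wy":-2.8,"wz":0,"gripper":1},
    {"dx":0,"dy":0,"dz":0.014,"wx":0,"wy":-2.8,"wz":0,"gripper":1},
    {"dx":0,"dy":0,"dz":0.016,"wx":0,"wy":-2.8,"wz":0,"gripper":1},
    {"dx":0,"dy":0,"dz":0.017,"wx":0,"wy":-2.8,"wz":0,"gripper":1},
    {"dx":0,"dy":0,"dz":0.017,"wx":0,"wy":-2.8,"wz":0,"gripper":1}
  ]
}}

```text
clock: 8.3
position: [555.6, 38.6, 240.0]
ee_rot: [0.034, 0.706, -0.036, 0.706]
contact_force: [-1.7, -1.7, 1.5]
gripper_width: -0.1
```

```bash
python3 m.py -48 95 240
```

```text
t 8.3 cab [-44.4  94.7 240. ] Fcab [-1.5 -1.8  1.5] w -0.1
delta tool (m) [-0.      0.0003 -0.0036]
rot [-0.11  0.03  0.19]
tool axes in cab (cols)
 [[ 0.001  0.002  1.   ]
 [-0.003  1.    -0.002]
 [-1.    -0.003  0.001]] [ 0.36  0.26 -0.15  0.   -1.16 -2.03]
```

The left lever is free. I'll throw it.

>>> {"method": "arm_command", "body": {
  "rows": [
    {"dx":0,"dy":0,"dz":0.008,"wx":0,"wy":0,"wz":0,"gripper":1},
    {"dx":0,"dy":0,"dz":0.016,"wx":0,"wy":0,"wz":0,"gripper":1},
    {"dx":0,"dy":0,"dz":0.024,"wx":0,"wy":0,"wz":0,"gripper":1},
    {"dx":0,"dy":0,"dz":0.032,"wx":0,"wy":0,"wz":0,"gripper":1},
    {"dx":0,"dy":0,"dz":0.038,"wx":0,"wy":0,"wz":0,"gripper":1},
    {"dx":0,"dy":0,"dz":0.044,"wx":0,"wy":0,"wz":0,"gripper":1},
    {"dx":0,"dy":0,"dz":0.05,"wx":0,"wy":0,"wz":0,"gripper":1},
    {"dx":0,"dy":0,"dz":0.052,"wx":0,"wy":0,"wz":0,"gripper":1}
  ]
}}

```text
clock: 9.1
position: [607.7, 33.3, 239.2]
ee_rot: [0.034, 0.707, -0.036, 0.706]
contact_force: [-1.3, 0.4, -0.1]
gripper_width: -0.1
```

```bash
python3 m.py 11 95 240
```

```text
t 9.1 cab [  8.   94.5 239.2] Fcab [-1.4  0.3 -0.1] w -0.1
delta tool (m) [-0.0008  0.0005  0.003 ]
rot [-0.13 -0.04  0.21]
tool axes in cab (cols)
 [[-0.001  0.002  1.   ]
 [-0.004  1.    -0.002]
 [-1.    -0.004 -0.001]] [ 0.32  0.35 -0.02  0.   -1.2  -1.99]
```

>>> {"method": "arm_command", "body": {
  "rows": [
    {"dx":0,"dy":0,"dz":0.002,"wx":0,"wy":0,"wz":0,"gripper":1},
    {"dx":0,"dy":0,"dz":0.004,"wx":0,"wy":0,"wz":0,"gripper":1},
    {"dx":0,"dy":0,"dz":0.006,"wx":0,"wy":0,"wz":0,"gripper":1},
    {"dx":0,"dy":0,"dz":0.007,"wx":0,"wy":0,"wz":0,"gripper":1},
    {"dx":0,"dy":0,"dz":0.008,"wx":0,"wy":0,"wz":0,"gripper":1},
    {"dx":0,"dy":0,"dz":0.009,"wx":0,"wy":0,"wz":0,"gripper":1},
    {"dx":0,"dy":0,"dz":0.01,"wx":0,"wy":0,"wz":0,"gripper":1},
    {"dx":0,"dy":0,"dz":0.01,"wx":0,"wy":0,"wz":0,"gripper":1}
  ]
}}

```text
clock: 9.9
position: [610.9, 32.7, 238.3]
ee_rot: [0.033, 0.712, -0.037, 0.7]
contact_force: [-17.9, 4.6, 6.5]
gripper_width: -0.2
```

```bash
python3 m.py -85 -95 240
```

```text
t 9.9 cab [ 11.2  94.3 238.3] Fcab [-18.3   2.8   6.5] w -0.2
delta tool (m) [ 0.001  -0.1895 -0.0958]
rot [-0.12 -0.95  0.32]
tool axes in cab (cols)
 [[-0.017  0.002  1.   ]
 [-0.006  1.    -0.002]
 [-1.    -0.006 -0.017]] [ 0.32  0.37 -0.   -0.   -1.22 -1.99]
```

The left lever is at its stop too. Now the right lever.

>>> {"method": "arm_command", "body": {
  "rows": [
    {"dx":0,"dy":0,"dz":-0.03,"wx":0,"wy":-0.9,"wz":0,"gripper":1},
    {"dx":0,"dy":0,"dz":-0.07,"wx":0,"wy":-0.9,"wz":0,"gripper":1},
    {"dx":0,"dy":-0.02,"dz":-0.098,"wx":0,"wy":-0.9,"wz":0,"gripper":1},
    {"dx":0,"dy":-0.065,"dz":-0.098,"wx":0,"wy":-0.9,"wz":0,"gripper":1},
    {"dx":0,"dy":-0.11,"dz":-0.098,"wx":0,"wy":-0.9,"wz":0,"gripper":1},
    {"dx":0,"dy":-0.155,"dz":-0.098,"wx":0,"wy":-0.9,"wz":0,"gripper":1},
    {"dx":0,"dy":-0.19,"dz":-0.096,"wx":0,"wy":-0.9,"wz":0,"gripper":1},
    {"dx":0,"dy":-0.19,"dz":-0.086,"wx":0,"wy":-0.9,"wz":0,"gripper":1}
  ]
}}

```text
clock: 10.7
position: [506.4, -151.3, 241.8]
ee_rot: [0.034, 0.705, -0.039, 0.707]
contact_force: [0.3, -0.1, -0.6]
gripper_width: 0.3
```

```bash
python3 m.py -44 -95 240
```

```text
t 10.7 cab [-75.  -99.  241.8] Fcab [ 0.3 -0.  -0.6] w 0.3
delta tool (m) [0.0018 0.0042 0.031 ]
rot [-0.38  0.13  0.36]
tool axes in cab (cols)
 [[ 0.002  0.007  1.   ]
 [-0.006  1.    -0.007]
 [-1.    -0.006  0.002]] [ 0.02  0.21 -0.22  0.01 -1.14 -1.7 ]
```

>>> {"method": "arm_command", "body": {
  "rows": [
    {"dx":0.002,"dy":0.004,"dz":0.008,"wx":0,"wy":0,"wz":0,"gripper":1},
    {"dx":0.002,"dy":0.004,"dz":0.013,"wx":0,"wy":0,"wz":0,"gripper":1},
    {"dx":0.002,"dy":0.004,"dz":0.018,"wx":0,"wy":0,"wz":0,"gripper":1},
    {"dx":0.002,"dy":0.004,"dz":0.022,"wx":0,"wy":0,"wz":0,"gripper":1},
    {"dx":0.002,"dy":0.004,"dz":0.026,"wx":0,"wy":0,"wz":0,"gripper":1},
    {"dx":0.002,"dy":0.004,"dz":0.029,"wx":0,"wy":0,"wz":0,"gripper":1},
    {"dx":0.002,"dy":0.004,"dz":0.031,"wx":0,"wy":0,"wz":0,"gripper":1},
    {"dx":0.002,"dy":0.004,"dz":0.031,"wx":0,"wy":0,"wz":0,"gripper":1}
  ]
}}

```text
clock: 11.5
position: [537.9, -150.4, 239.8]
ee_rot: [0.034, 0.705, -0.039, 0.707]
contact_force: [-1.5, 0.5, 1.4]
gripper_width: 0.2
```

```bash
python3 m.py 8 -95 240
```

```text
t 11.5 cab [-43.7 -95.1 239.8] Fcab [-1.5  0.3  1.4] w 0.2
delta tool (m) [-0.      0.0004  0.0517]
rot [-0.37  0.14  0.35]
tool axes in cab (cols)
 [[ 0.003  0.007  1.   ]
 [-0.006  1.    -0.007]
 [-1.    -0.006  0.003]] [ 0.02  0.26 -0.15  0.01 -1.16 -1.7 ]
```

It's free now, so I'll throw it.

>>> {"method": "arm_command", "body": {
  "rows": [
    {"dx":0,"dy":0,"dz":0.008,"wx":0,"wy":0,"wz":0,"gripper":1},
    {"dx":0,"dy":0,"dz":0.016,"wx":0,"wy":0,"wz":0,"gripper":1},
    {"dx":0,"dy":0,"dz":0.024,"wx":0,"wy":0,"wz":0,"gripper":1},
    {"dx":0,"dy":0,"dz":0.032,"wx":0,"wy":0,"wz":0,"gripper":1},
    {"dx":0,"dy":0,"dz":0.038,"wx":0,"wy":0,"wz":0,"gripper":1},
    {"dx":0,"dy":0,"dz":0.044,"wx":0,"wy":0,"wz":0,"gripper":1},
    {"dx":0,"dy":0,"dz":0.05,"wx":0,"wy":0,"wz":0,"gripper":1},
    {"dx":0,"dy":0,"dz":0.052,"wx":0,"wy":0,"wz":0,"gripper":1}
  ]
}}

```text
clock: 12.3
position: [589.9, -155.8, 239.1]
ee_rot: [0.034, 0.706, -0.039, 0.706]
contact_force: [-1.5, 0.9, 1.1]
gripper_width: 0.3
```

>>> {"method": "arm_command", "body": {
  "rows": [
    {"dx":0,"dy":0,"dz":0.002,"wx":0,"wy":0,"wz":0,"gripper":1},
    {"dx":0,"dy":0,"dz":0.004,"wx":0,"wy":0,"wz":0,"gripper":1},
    {"dx":0,"dy":0,"dz":0.006,"wx":0,"wy":0,"wz":0,"gripper":1},
    {"dx":0,"dy":0,"dz":0.007,"wx":0,"wy":0,"wz":0,"gripper":1},
    {"dx":0,"dy":0,"dz":0.008,"wx":0,"wy":0,"wz":0,"gripper":1},
    {"dx":0,"dy":0,"dz":0.009,"wx":0,"wy":0,"wz":0,"gripper":1},
    {"dx":0,"dy":0,"dz":0.01,"wx":0,"wy":0,"wz":0,"gripper":1},
    {"dx":0,"dy":0,"dz":0.01,"wx":0,"wy":0,"wz":0,"gripper":1}
  ]
}}

```text
clock: 13.1
position: [592.4, -156.2, 238.5]
ee_rot: [0.035, 0.712, -0.039, 0.7]
contact_force: [-18.5, 4.3, 6.7]
gripper_width: -0.1
```

```bash
python3 m.py -110 195 240
```

```text
t 13.1 cab [ 11.1 -95.6 238.5] Fcab [-18.9   2.5   6.7] w -0.1
delta tool (m) [-0.0012  0.2897 -0.1232]
rot [-0.42 -0.98  0.34]
tool axes in cab (cols)
 [[-0.017  0.007  1.   ]
 [-0.006  1.    -0.007]
 [-1.    -0.006 -0.017]] [ 0.01  0.37 -0.    0.   -1.22 -1.68]
```

>>> {"method": "arm_command", "body": {
  "rows": [
    {"dx":0,"dy":0,"dz":-0.04,"wx":0,"wy":-0.9,"wz":0,"gripper":1},
    {"dx":0,"dy":0,"dz":-0.085,"wx":0,"wy":-0.9,"wz":0,"gripper":1},
    {"dx":0,"dy":0.02,"dz":-0.123,"wx":0,"wy":-0.9,"wz":0,"gripper":1},
    {"dx":0,"dy":0.065,"dz":-0.123,"wx":0,"wy":-0.9,"wz":0,"gripper":1},
    {"dx":0,"dy":0.11,"dz":-0.123,"wx":0,"wy":-0.9,"wz":0,"gripper":1},
    {"dx":0,"dy":0.155,"dz":-0.123,"wx":0,"wy":-0.9,"wz":0,"gripper":1},
    {"dx":0,"dy":0.2,"dz":-0.123,"wx":0,"wy":-0.9,"wz":0,"gripper":1},
    {"dx":0,"dy":0.245,"dz":-0.123,"wx":0,"wy":-0.9,"wz":0,"gripper":1}
  ]
}}

```text
clock: 13.9
position: [496.4, 102.6, 240.1]
ee_rot: [0.035, 0.705, -0.038, 0.707]
contact_force: [1.0, -0.5, 0.7]
gripper_width: 0.1
```

```bash
python3 m.py -110 200 168
```

```text
t 13.9 cab [-109.4  152.8  240.1] Fcab [ 1.1 -0.4  0.7] w 0.1
delta tool (m) [ 0.0719  0.0475 -0.0011]
rot [-0.39  0.14  0.22]
tool axes in cab (cols)
 [[ 0.002  0.007  1.   ]
 [-0.004  1.    -0.007]
 [-1.    -0.004  0.002]] [ 0.53  0.18 -0.26  0.   -1.13 -2.2 ]
```

>>> {"method": "arm_command", "body": {
  "rows": [
    {"dx":0,"dy":0.025,"dz":-0.001,"wx":0,"wy":0,"wz":0,"gripper":1},
    {"dx":0,"dy":0.0475,"dz":-0.001,"wx":0,"wy":0,"wz":0,"gripper":1},
    {"dx":0.01,"dy":0.0475,"dz":-0.001,"wx":0,"wy":0,"wz":0,"gripper":1},
    {"dx":0.035,"dy":0.0475,"dz":-0.001,"wx":0,"wy":0,"wz":0,"gripper":1},
    {"dx":0.06,"dy":0.0475,"dz":-0.001,"wx":0,"wy":0,"wz":0,"gripper":1},
    {"dx":0.072,"dy":0.0475,"dz":-0.001,"wx":0,"wy":0,"wz":0,"gripper":1},
    {"dx":0.072,"dy":0.0475,"dz":-0.001,"wx":0,"wy":0,"wz":0,"gripper":1},
    {"dx":0.072,"dy":0.0475,"dz":-0.001,"wx":0,"wy":0,"wz":0,"gripper":1}
  ]
}}

```text
clock: 14.7
position: [501.3, 149.6, 168.7]
ee_rot: [0.035, 0.705, -0.038, 0.708]
contact_force: [0.3, 0.6, 0.8]
gripper_width: -0.1
```

```bash
python3 m.py -110 0 168; python3 - <<'E'
import m
from h import *
save('side','s2.png'); 
im=cv2.imread('pics/s2.png')[90:265,150:390]; cv2.imwrite('pics/s2c.png',cv2.resize(im,None,fx=3.3,fy=3.3))
E
```

```text
t 14.7 cab [-109.1  200.   168.7] Fcab [0.2 0.6 0.8] w -0.1
delta tool (m) [ 0.0014 -0.2     0.0005]
rot [-0.39  0.24  0.18]
tool axes in cab (cols)
 [[ 0.004  0.007  1.   ]
 [-0.003  1.    -0.007]
 [-1.    -0.003  0.004]] [ 0.6   0.27 -0.34  0.01 -0.97 -2.28]
```

View pics/s2c.png

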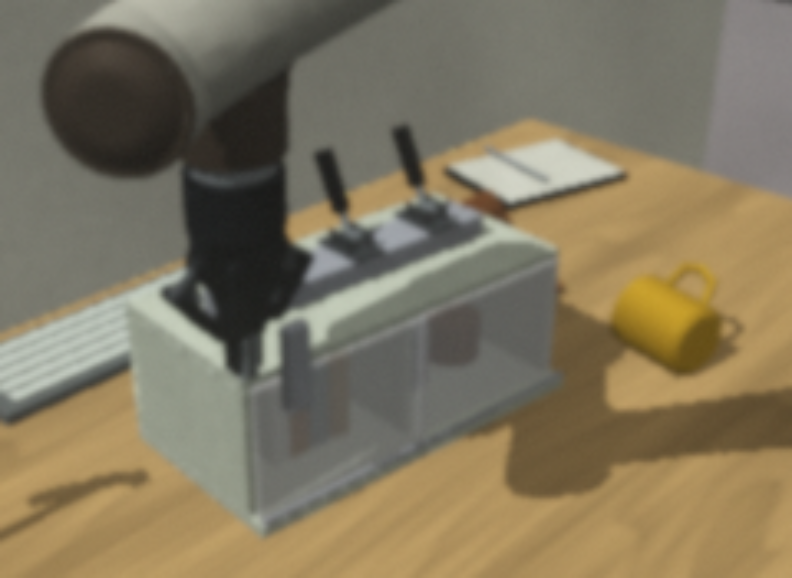

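The levers are thrown and the fingers stand beside the pull. I'll push the door along -y.

>>> {"method": "arm_command", "body": {
  "rows": [
    {"dx":0,"dy":-0.012,"dz":0,"wx":0,"wy":0,"wz":0,"gripper":1},
    {"dx":0,"dy":-0.02,"dz":0,"wx":0,"wy":0,"wz":0,"gripper":1},
    {"dx":0,"dy":-0.026,"dz":0,"wx":0,"wy":0,"wz":0,"gripper":1},
    {"dx":0,"dy":-0.031,"dz":0,"wx":0,"wy":0,"wz":0,"gripper":1},
    {"dx":0,"dy":-0.036,"dz":0,"wx":0,"wy":0,"wz":0,"gripper":1},
    {"dx":0,"dy":-0.041,"dz":0,"wx":0,"wy":0,"wz":0,"gripper":1},
    {"dx":0,"dy":-0.045,"dz":0,"wx":0,"wy":0,"wz":0,"gripper":1},
    {"dx":0,"dy":-0.045,"dz":0,"wx":0,"wy":0,"wz":0,"gripper":1}
  ]
}}

```text
clock: 15.55
position: [496.6, 104.5, 169.1]
ee_rot: [0.036, 0.705, -0.038, 0.708]
contact_force: [-0.6, -0.2, 0.8]
gripper_width: -0.0
```

```bash
python3 m.py -110 12 168
```

```text
t 15.55 cab [-109.5  154.6  169.1] Fcab [-0.6 -0.2  0.8] w -0.0
delta tool (m) [ 0.0016 -0.1426  0.0005]
rot [-0.42  0.24  0.18]
tool axes in cab (cols)
 [[ 0.004  0.007  1.   ]
 [-0.003  1.    -0.007]
 [-1.    -0.003  0.004]] [ 0.53  0.24 -0.37  0.01 -0.96 -2.21]
```

>>> {"method": "arm_command", "body": {
  "rows": [
    {"dx":0,"dy":-0.012,"dz":0,"wx":0,"wy":0,"wz":0,"gripper":1},
    {"dx":0,"dy":-0.024,"dz":0,"wx":0,"wy":0,"wz":0,"gripper":1},
    {"dx":0,"dy":-0.036,"dz":0,"wx":0,"wy":0,"wz":0,"gripper":1},
    {"dx":0,"dy":-0.048,"dz":0,"wx":0,"wy":0,"wz":0,"gripper":1},
    {"dx":0,"dy":-0.06,"dz":0,"wx":0,"wy":0,"wz":0,"gripper":1},
    {"dx":0,"dy":-0.072,"dz":0,"wx":0,"wy":0,"wz":0,"gripper":1},
    {"dx":0,"dy":-0.084,"dz":0,"wx":0,"wy":0,"wz":0,"gripper":1},
    {"dx":0,"dy":-0.096,"dz":0,"wx":0,"wy":0,"wz":0,"gripper":1}
  ]
}}

```text
clock: 16.35
position: [486.5, 8.0, 169.4]
ee_rot: [0.036, 0.705, -0.038, 0.708]
contact_force: [2.2, 1.9, -0.9]
gripper_width: -0.2
```

```bash
python3 m.py -110 12 168; python3 - <<'E'
import m
from h import *
save('side','s3.png'); 
im=cv2.imread('pics/s3.png')[90:265,150:390]; cv2.imwrite('pics/s3c.png',cv2.resize(im,None,fx=3.3,fy=3.3))
E
```

```text
t 16.35 cab [-110.2   57.6  169.4] Fcab [ 2.   2.1 -0.9] w -0.2
delta tool (m) [ 0.0016 -0.0456  0.0005]
rot [-0.43  0.25  0.17]
tool axes in cab (cols)
 [[ 0.004  0.007  1.   ]
 [-0.003  1.    -0.007]
 [-1.    -0.003  0.004]] [ 0.35  0.21 -0.42  0.01 -0.94 -2.03]
```

View pics/s3c.png

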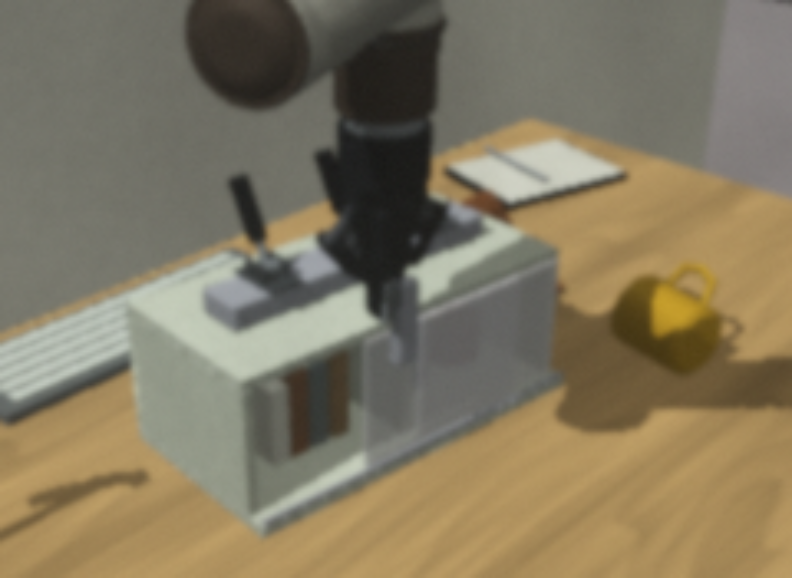

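The door is sliding. I'll finish slowly, up to the stop.

>>> {"method": "arm_command", "body": {
  "rows": [
    {"dx":0,"dy":-0.006,"dz":0,"wx":0,"wy":0,"wz":0,"gripper":1},
    {"dx":0,"dy":-0.013,"dz":0,"wx":0,"wy":0,"wz":0,"gripper":1},
    {"dx":0,"dy":-0.02,"dz":0,"wx":0,"wy":0,"wz":0,"gripper":1},
    {"dx":0,"dy":-0.026,"dz":0,"wx":0,"wy":0,"wz":0,"gripper":1},
    {"dx":0,"dy":-0.031,"dz":0,"wx":0,"wy":0,"wz":0,"gripper":1},
    {"dx":0,"dy":-0.035,"dz":0,"wx":0,"wy":0,"wz":0,"gripper":1},
    {"dx":0,"dy":-0.038,"dz":0,"wx":0,"wy":0,"wz":0,"gripper":1},
    {"dx":0,"dy":-0.04,"dz":0,"wx":0,"wy":0,"wz":0,"gripper":1}
  ]
}}

```text
clock: 17.2
position: [481.3, -33.4, 169.4]
ee_rot: [0.036, 0.705, -0.039, 0.707]
contact_force: [1.6, 0.5, 0.2]
gripper_width: 0.3
```

```bash
python3 m.py -110 12 168
```

```text
t 17.2 cab [-111.4   15.9  169.4] Fcab [1.5 0.7 0.2] w 0.3
delta tool (m) [ 0.0014 -0.0039  0.0014]
rot [-0.51  0.13  0.24]
tool axes in cab (cols)
 [[ 0.002  0.009  1.   ]
 [-0.004  1.    -0.009]
 [-1.    -0.004  0.002]] [ 0.27  0.2  -0.43  0.01 -0.94 -1.95]
```

>>> {"method": "arm_command", "body": {
  "rows": [
    {"dx":0,"dy":-0.002,"dz":0,"wx":0,"wy":0,"wz":0,"gripper":1},
    {"dx":0,"dy":-0.004,"dz":0,"wx":0,"wy":0,"wz":0,"gripper":1},
    {"dx":0,"dy":-0.006,"dz":0,"wx":0,"wy":0,"wz":0,"gripper":1},
    {"dx":0,"dy":-0.007,"dz":0,"wx":0,"wy":0,"wz":0,"gripper":1},
    {"dx":0,"dy":-0.008,"dz":0,"wx":0,"wy":0,"wz":0,"gripper":1},
    {"dx":0,"dy":-0.009,"dz":0,"wx":0,"wy":0,"wz":0,"gripper":1},
    {"dx":0,"dy":-0.01,"dz":0,"wx":0,"wy":0,"wz":0,"gripper":1},
    {"dx":0,"dy":-0.01,"dz":0,"wx":0,"wy":0,"wz":0,"gripper":1}
  ]
}}

```text
clock: 18.0
position: [480.9, -38.6, 169.6]
ee_rot: [0.039, 0.705, -0.036, 0.708]
contact_force: [-3.3, 23.1, 3.1]
gripper_width: 0.0
```

```bash
python3 m.py -110 12 168
```

```text
t 18.0 cab [-111.3   10.7  169.6] Fcab [-5.5 22.7  3.1] w 0.0
delta tool (m) [0.0016 0.0013 0.0013]
rot [-0.52  0.25 -0.25]
tool axes in cab (cols)
 [[ 0.004  0.009  1.   ]
 [ 0.004  1.    -0.009]
 [-1.     0.004  0.004]] [ 0.26  0.2  -0.43 -0.   -0.94 -1.93]
```

At the stop: 23 N, and y is 10.7, as predicted for fully open. I'll back off along +y, rise and retreat.

>>> {"method": "arm_command", "body": {
  "rows": [
    {"dx":0,"dy":0.015,"dz":0,"wx":0,"wy":0,"wz":0,"gripper":1},
    {"dx":0,"dy":0.03,"dz":0,"wx":0,"wy":0,"wz":0,"gripper":1},
    {"dx":-0.03,"dy":0.03,"dz":0,"wx":0,"wy":0,"wz":0,"gripper":1},
    {"dx":-0.07,"dy":0.03,"dz":0,"wx":0,"wy":0,"wz":0,"gripper":1},
    {"dx":-0.11,"dy":0.03,"dz":-0.01,"wx":0,"wy":0,"wz":0,"gripper":1},
    {"dx":-0.14,"dy":0.03,"dz":-0.04,"wx":0,"wy":0,"wz":0,"gripper":1},
    {"dx":-0.14,"dy":0.03,"dz":-0.06,"wx":0,"wy":0,"wz":0,"gripper":1},
    {"dx":-0.14,"dy":0.03,"dz":-0.06,"wx":0,"wy":0,"wz":0,"gripper":1}
  ]
}}

```text
clock: 18.8
position: [421.6, -3.4, 310.7]
ee_rot: [0.039, 0.704, -0.035, 0.708]
contact_force: [-0.1, -0.1, -0.9]
gripper_width: 0.1
```

```bash
python3 - <<'E'
import m
from h import *
m.st(); save('side','s4.png'); d=save('top','t4.png')
im=cv2.imread('pics/s4.png')[90:265,150:390]; cv2.imwrite('pics/s4c.png',cv2.resize(im,None,fx=3.3,fy=3.3))
E
```

```text
t 18.8 cab [-173.7   40.   310.7] Fcab [-0.1 -0.1 -0.9] w 0.1
```

View pics/s4c.png

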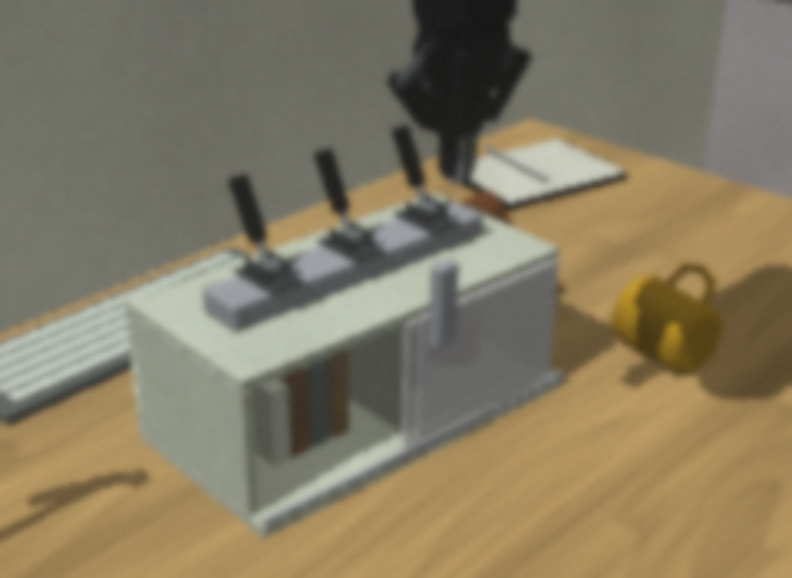

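View pics/t4.png

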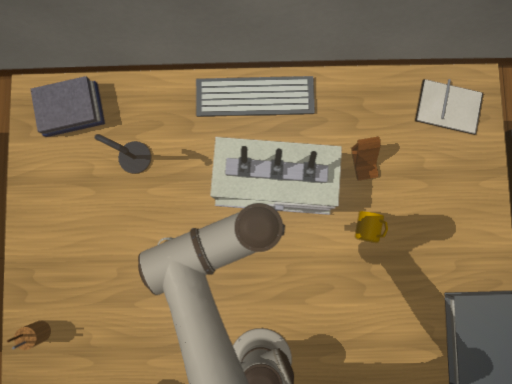

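All three levers lean back, the door covers the right half, and the mug, phone stand and headphone stand have not moved. I'll do one numeric check before handing in.

```bash
python3 - <<'E'
from h import *; import m
d=get_image('side')
for P in ([41,95,261],[41,0,261],[41,-95,261],[-110,-15,197]):
    print(P,((proj(d,m.Rc@np.array(P)+m.C)[0]-[150,90])*3.3).round())
for q in ('toothpick_dispenser','mug','headphone_stand'):
    print(q,[(round(x['conf'],2),np.round(x['extent']).tolist()) for x in models.cut_out('side',q)[:2]])
E
```

```text
[41, 95, 261] [237. 174.]
[41, 0, 261] [322. 148.]
[41, -95, 261] [399. 125.]
[-110, -15, 197] [445. 262.]
toothpick_dispenser [(0.86, [206.0, 274.0, 232.0, 321.0]), (0.49, [247.0, 137.0, 262.0, 164.0])]
mug [(0.66, [336.0, 170.0, 371.0, 203.0])]
headphone_stand [(0.87, [72.0, 191.0, 133.0, 284.0])]
```

The predicted points match the picture: tips at (238,178), (323,152) and (402,128), pull at (446,264). The bystanders haven't moved, so I'll hand in.

```bash
python3 -c "
from bench import arm
print(arm.job_done())"
```

```text
the job is handed in; nothing more can be done
None
```

The door is fully open and all three levers are thrown. I handed the job in at about 19 s of the 64 s allowed.

- **Levers:** The right lever was blocked when I tried it first. The order turned out to be middle, left, right, and I pushed each one to its end stop (17–19 N).
- **Door:** I slid it by its pull until it hit its stop (23 N), at the position expected for 165 mm of travel. Then I backed off and raised the gripper clear.
- **Last checks:** In the side picture, the lever tips and the pull were within a few enlarged pixels (about 1 camera pixel) of where fully thrown and fully open should put them. The mug, toothpick dispenser and headphone stand were detected where they started, and the phone stand looks unmoved from above. The arm was touching nothing, and no check failed.

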